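# Uncover the bearing-warming pot

## Robot

A 6-joint arm with a two-finger parallel gripper is mounted at the origin on the work surface. World frame = base frame: x ahead of the robot, y to its left, z up, the work surface at z = 0. Lengths are in m, angles in rad, forces in N, time in s.
With the tool pointing down it reaches from about 0.35 to 1 m from the base axis. Payload 7.1 kg.
Tool frame: the origin (TCP) lies between the finger pads; the fingertips stand 25 mm ahead of it and the grasp point (between the pads) lies 6 mm ahead of it (ctrl.nose_length is the distance from the TCP to the fingertips, in m); z points along the fingers, x is the direction in which the jaws open and shut, and the axes are right-handed (so a half turn about z gives the same grasp; the last joint's range is limited). The gripper opens to 85 mm and grips with 20 to 120 N. Pads are 22 mm wide; open, the fingers measure 114 mm over their backs; the gripper's body (76 mm by 85 mm) begins 54 mm behind the grasp point. The pads swing forward as they close: fully open they stand 13 mm farther back than shut.
Start: joints at [-1.125, 0.423, 1.63, -0, 1.089, -0.019], TCP at [0.28, -0.559, 0.222] pointing down, gripper open.
Joint ranges: [-3, 3], [-0.9, 2.11], [0.09, 2.58], [-1.31, 4.45], [0.11, 2.69], [-2.54, 2.54]. Speed limits (rad/s): [2.39, 2.39, 3.01, 3.14, 3.14, 3.14].

## Interface

Orientations are given as a unit quaternion [x, y, z, w].
In Python, from bench import sensors, cams, order, ctrl gives the robot as it stands.
- The arm moves only by the tool carry_out, never from a script. Its argument "commands" is a list of rows, each a list of 7 numbers: the turn, a rotation vector about the tool's x, y, z in units of 6 degrees (1.0 is 6 degrees), then the shift along the tool's x, y, z in units of 30 mm (1.0 is 30 mm), then the finger opening in mm, from 0 to 85.4. A call has 1 to 12 rows; each row shifts and turns the commanded pose from where the row before left it, along the tool's axes as they then stand; what a row does not reach is not made up. A row lasts 1/12 s, in which the tool goes at most 41.7 mm and 7.16 degrees, less where a joint would pass 70% of its speed; a pose out of reach is approached as far as the arm can. A call is refused whole if a number of a shift passes 1 or a number of a turn 1, either way. A call with a gripper value outside its range is refused whole. The fingers move at their own pace and stop on an object; "force" is the grip in N (left out, the last holds). Time passes only in rows, so rows that do not move let the fingers close. It gives the time, the measured TCP pose, the force and the opening at its end, in the units of the state.
- sensors.get_state(): the state, without advancing time (a new reading comes with each control period).
- cams.grab_frame(name): name is "scene" or "side" or "wrist"; returns (picture, depth): 384x512x3 uint8, blue, green, red; 384x512 float32, m along the optical axis (not along the pixel's ray), 0 where there is no reading.
- cams.camera_info(name): a dict with "vfov" (degrees; the focal length in pixels is half the picture's height over the tangent of half this angle, whatever the lens; pixels are square), "cx", "cy" (the principal point, pixels), "dist_coeffs" ([k1, k2, p1, p2, k3] as OpenCV has them; the pictures are not rectified), "world_from_camera" (4x4, takes a point from camera to world coordinates). Camera axes: x right, y down, z forward; pixel columns grow to the right and rows downward; lengths in m; the calibration is good to about 2 mm. A picture is of the moment at which its call begins: read the wrist's pose just before it. camera_info takes no time and is no camera call; for the wrist camera it gives the pose at the moment of the call.
- order.close_job(): hands the job in, once; it reports no verdict.
The state is a dict: "time": time; "joints": joint angles; "qvel": joint speeds; "effort": joint torques, N m; "ee_pos": TCP position; "tool_rot": TCP orientation; "force": force on the tool from outside, world axes, zero at the start; "ft_torque": the same for the moment, N m; "gripper_width": finger opening in m.
Only numpy, scipy, OpenCV 4.12 (cv2) and the standard library are available. Lean on these libraries where they do the work, as an engineer would, in place of code of your own. Each camera call takes 0.05 s, during which the arm holds its last target.

## Task

Take the lid lifter from its ring stand and use it to lift the hot lid off the larger of the two bearing-warming pots by its loop handle; keep the lid level and never touch it with the gripper or arm. Set the lid down, without dropping it, centred on the round lid rest, then hang the lifter back upright in its ring stand and let go.

Things in the scene. Friction and masses are not known exactly. Their poses are not given: they have to be found in the camera images.
- lifter: Lid lifter, 250 g. Origin: underside centre of its round guard (116 wide, 4 thick), z up. Above it a wooden grip, x 40, y 18, z 4 to 59: close the fingers along y. Below, a 10 mm shaft at x=-20 ends in a fork: two 8 mm prongs along +x at y=±14, axes z=-94, x=-20 to 22, tips turned up to z=-82, lowest z=-98. A bar can lie at x=-11 to 14. Guard nose marks +x, at start within 30° of world x.
- lid: Larger pot's loose flat aluminium lid, 140 across, 6 thick, 0.3 kg, on the 70 mm high rim. Origin: underside centre, z up. Upright loop of 8 mm bar: level top bar along y, axis at z=52, 42 free below it, opening 70 wide. Slip both prongs under its middle along lid x (within 30° of world x at start); hung, it swings freely about the bar. The smaller pot (54 high, lid 102 across) is a bystander.
- lid_rest: Round dark steel trivet fixed to the bench: open ring 152 mm across with a cross inside, 15 mm high. Origin: centre of its underside, z up.
- lifter_stand: Ring stand fixed to the bench: foot 120 mm across, four thin legs and a level steel ring, 88 mm inside, 104 mm outside diameter, its top 125 mm above the bench. Origin: centre of the foot's underside, z up. The lifter's guard lies on the ring, its fork hangs inside; draw it straight up 100 mm to clear; it goes back from above at any yaw.
Mind the look-alikes: they are no part of the job. What is shaped like the lifter but orange is not meant.

How it is judged:
On the way:
1. the lid hangs level from the lifter, at least 25 mm clear above the pot rim (height (world z) of lid above 0.095 m and contact force between lifter and lid above 0.5 N and angle between lid's own z axis and vertical below 0.3 rad), for 0.2 s.
At the end, for the whole second after the job is handed in: The lid lies flat (within 6 degrees) and still on the lid rest, its centre within 25 mm of the rest's centre; the lifter hangs still and upright (within 7 degrees) in its stand, its guard resting on the ring to within 7 mm in height and 25 mm of the ring's centre (horizontal distance between lid and lid_rest below 0.025 m and z of lid in the frame of lid_rest between 0.01 and 0.02 m and angle between lid's own z axis and vertical below 0.1 rad and linear speed of each of lid, lifter below 0.03 m/s and horizontal distance between lifter and lifter_stand below 0.025 m and z of lifter in the frame of lifter_stand between 0.118 and 0.132 m and angle between lifter's own z axis and vertical below 0.12 rad); the robot touches nothing.
It fails at once if the gripper or the arm touches the hot lid (contact force between any of the fingers, the arm and lid above 0.5 N).
It fails at once if the lid tilts by more than 25 degrees (angle between lid's own z axis and vertical above 0.44 rad).
It fails at once if the lid is dropped (falls freely, faster than 0.6 m/s) (contact force between lid and anything else below 0.05 N and linear speed of lid above 0.6 m/s).
It also fails if it takes over 64 s, if anything falls off the work surface, if the arm or the gripper's body presses on something with over 40 N, if the wrist force passes 120 N, or if a joint passes its speed limit or range.

## Working session

There is one attempt and no reset: what is moved stays moved. The work goes in short steps, Python scripts to look and compute and a tool call to move; the robot and the scene stay as the last step left them, time stands still between calls to the robot, and variables do not carry over. Pictures are saved under pics/ and viewed, and the job is handed in when it is done.

Besides the shell and the picture viewer there is one more tool, called after ">>>" as name([rows], argument=value, ...), one row to a line, values as JSON. carry_out: Moves the arm, as the interface text tells. Its arguments: {"type":"object","properties":{"commands":{"type":"array","items":{"type":"array","items":{"type":"number"}}},"force":{"type":"number"}},"required":["commands"]}

```bash
mkdir -p pics; ls
python3 - <<'E'
from bench import sensors,cams
import cv2,numpy as np
print(sensors.get_state())
for n in("scene","side","wrist"):
    i=cams.camera_info(n);p,d=cams.grab_frame(n)
    print(n,i)
    cv2.imwrite(f'pics/{n}0.png',p);np.savez(f'{n}0.npz',p=p,d=d,T=i["world_from_camera"])
E
```

```text
pics
{'time': 0.0, 'joints': array([-1.12501484e+00,  4.23870250e-01,  1.63072017e+00, -3.86424166e-06,
        1.08857862e+00, -1.90026606e-02]), 'qvel': array([ 0.00134423,  0.00079174, -0.00015252, -0.0002415 , -0.00056035,
       -0.00043143]), 'effort': array([ 2.37462111e-03, -5.57375586e+01, -2.81740773e+01,  9.95706387e-05,
        7.10967564e-03,  9.68755870e-06]), 'ee_pos': array([ 0.27991602, -0.55816926,  0.22081548]), 'tool_rot': array([ 8.50949636e-01, -5.25246700e-01, -6.63651343e-04, -4.25227832e-04]), 'force': array([ 0.62143755, -0.00675861, -0.52780322]), 'ft_torque': array([ 0.01648113, -0.00626885, -0.00379787]), 'gripper_width': 0.08562415825701833}
scene {'vfov': 52.99008557170662, 'cx': 262.07582606981833, 'cy': 194.4566386189737, 'dist_coeffs': array([-0.07616563,  0.        ,  0.        ,  0.        ,  0.        ]), 'world_from_camera': array([[ 0.25431456,  0.83908017, -0.48090391,  1.07915997],
       [ 0.96706848, -0.22584216,  0.11736215, -0.28943238],
       [-0.01013213, -0.49491392, -0.86888294,  1.12588379],
       [ 0.        ,  0.        ,  0.     
[... 199 characters left out ...]
d_from_camera': array([[ 0.79057401, -0.38891194,  0.47301188, -0.30130253],
       [-0.61223789, -0.51781591,  0.59752108, -1.17480107],
       [ 0.01255   , -0.76198043, -0.64747843,  1.20492171],
       [ 0.        ,  0.        ,  0.        ,  1.        ]])}
wrist {'vfov': 58.93523133525644, 'cx': 257.5390189157669, 'cy': 186.354608918999, 'dist_coeffs': array([-0.07139359,  0.        ,  0.        ,  0.        ,  0.        ]), 'world_from_camera': array([[ 0.44839958, -0.85977172, -0.24439805,  0.34293502],
       [-0.89383005, -0.43203818, -0.12004518, -0.52528834],
       [-0.00237783,  0.27227853, -0.96221554,  0.37264612],
       [ 0.        ,  0.        ,  0.        ,  1.        ]])}
```

View pics/scene0.png

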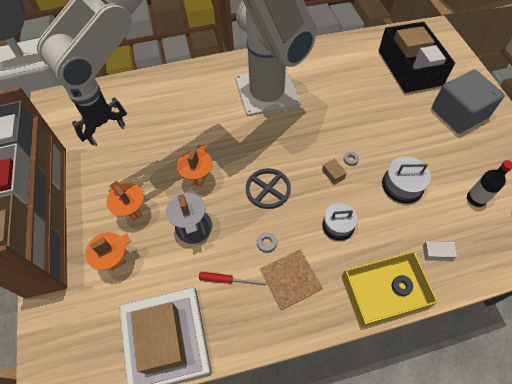

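View pics/side0.png

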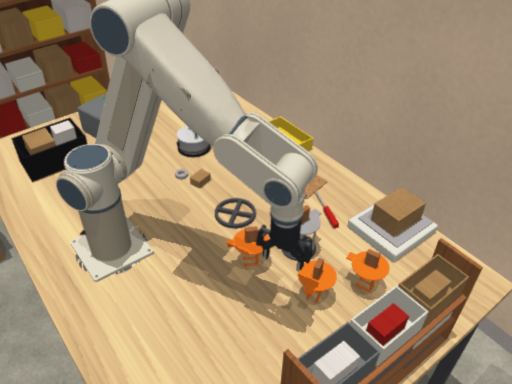

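View pics/wrist0.png

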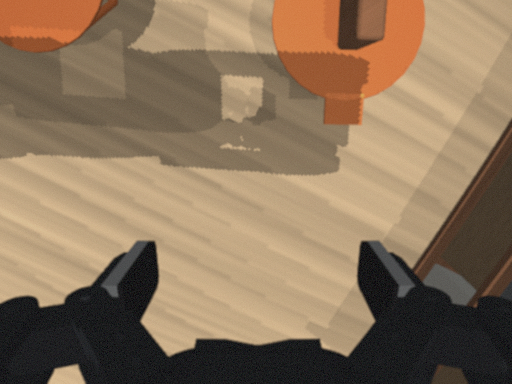

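The scene picture shows the grey lifter in its stand at about (188,212), with three orange look-alikes around it. The trivet is at (269,188), the large pot at (407,178) and the small pot at (340,220). Next I measure these.

```bash
cat > h.py <<'E'
import numpy as np,cv2
from scipy.spatial.transform import Rotation as R
from bench import sensors,cams,ctrl
def cloud(n,save=None):
    i=cams.camera_info(n);p,d=cams.grab_frame(n)
    if save: cv2.imwrite(f'pics/{save}.png',p)
    return p,d,pts(i,d)
def pts(i,d):
    f=192/np.tan(np.radians(i['vfov'])/2);K=np.array([[f,0,i['cx']],[0,f,i['cy']],[0,0,1]])
    v,u=np.mgrid[0:384,0:512]
    q=cv2.undistortPoints(np.stack([u,v],-1).reshape(-1,1,2).astype(float),K,i['dist_coeffs']).reshape(384,512,2)
    c=np.concatenate([q*d[...,None],d[...,None]],-1)
    T=i['world_from_camera']
    w=c@T[:3,:3].T+T[:3,3]; w[d==0]=np.nan
    return w
def proj(n,P,T=None):
    i=cams.camera_info(n)
    f=192/np.tan(np.radians(i['vfov'])/2);K=np.array([[f,0,i['cx']],[0,f,i['cy']],[0,0,1]])
    T=np.linalg.inv(i['world_from_camera'])
    return cv2.projectPoints(np.atleast_2d(P).astype(float),cv2.Rodrigues(T[:3,:3])[0],T[:3,3],K,i['dist_coeffs'])[0].reshape(-1,2)
def circ(xy):
    # bounding/least squares circle
    A=np.c_[2*xy,np.ones(len(xy))];s=np.linalg.lstsq(A,(xy**2).sum(1),rcond=None)[0]
    return s[0],s[1],np.sqrt(s[2]+s[0]**2+s[1]**2)
E
python3 - <<'E'
from h import *
z=np.load('scene0.npz');p,d=z['p'],z['d']
w=pts(cams.camera_info('scene'),d)
np.save('w0.npy',w)
big=cv2.resize(p[130:270,80:440],None,fx=2.2,fy=2.2,interpolation=cv2.INTER_CUBIC)
cv2.imwrite('pics/crop0.png',big)
for u,v in [(188,212),(175,205),(193,225),(269,188),(407,178),(415,168),(340,220),(230,350),(150,150),(187,200)]:
    print((u,v),w[v,u].round(4), p[v,u])
def rep(name,m):
    P=w[m]; print(name,len(P), np.nanmin(P,0).round(4),np.nanmax(P,0).round(4),np.nanmedian(P,0).round(4)); 
    c=cv2.minEnclosingCircle(P[:,:2].astype(np.float32));print('  mec',c)
    # hull fit
    h=cv2.convexHull(P[:,:2].astype(np.float32))[:,0];print('  hullfit',circ(h))
v,u=np.mgrid[0:384,0:512]
g=(p.max(2).astype(int)-p.min(2)<40)
rep('guard',g&(abs(u-188)<25)&(abs(v-212)<25)&(w[...,2]>.118)&(w[...,2]<.14))
rep('lid',(abs(u-407)<35)&(abs(v-178)<35)&(w[...,2]>.070)&(w[...,2]<.082))
rep('loop',(abs(u-407)<35)&(abs(v-178)<35)&(w[...,2]>.11)&(w[...,2]<.14))
rep('rest',(abs(u-269)<30)&(abs(v-188)<30)&(w[...,2]>.0105)&(w[...,2]<.022))
E
```

```text
(188, 212) [ 0.5355 -0.3773  0.1422] [38 52 73]
(175, 205) [ 0.4939 -0.4124  0.1268] [153 151 154]
(193, 225) [ 0.5721 -0.3716  0.1266] [152 149 154]
(269, 188) [ 0.4459 -0.1105  0.0143] [84 78 80]
(407, 178) [0.5607 0.3212 0.0759] [186 186 188]
(415, 168) [0.5327 0.3632 0.0774] [183 184 185]
(340, 220) [0.6399 0.0618 0.0628] [198 196 200]
(230, 350) [ 0.9124 -0.3489  0.0028] [125 165 193]
(150, 150) [ 0.1706 -0.4841  0.0012] [126 167 198]
(187, 200) [ 0.4868 -0.3751  0.1273] [154 152 157]
guard 1023 [ 0.4596 -0.4423  0.124 ] [ 0.5942 -0.3278  0.1398] [ 0.5263 -0.3809  0.1293]
  mec ((0.5267265439033508, -0.3858814835548401), 0.06784525513648987)
  hullfit (np.float64(0.5256408647523995), np.float64(-0.38393340431792067), np.float64(0.061848367899609555))
lid 1101 [0.4749 0.2649 0.0704] [0.6163 0.4063 0.0819] [0.5527 0.3312 0.0772]
  mec ((0.542826771736145, 0.33384931087493896), 0.07389508932828903)
  hullfit (np.float64(0.5453837024087482), np.float64(0.3355395614589233), np.float64(0.07076756606302953))
loop 81 [0.5333 0.2912 0.1105] [0.5583 0.3766 0.1316] [0.5458 0.3307 0.1253]
  mec ((0.5471515655517578, 0.33388373255729675), 0.04347340762615204)
  hullfit (np.float64(0.546054973251371), np.float64(0.3367680204177824), np.float64(0.03633927016297161))
rest 722 [ 0.3651 -0.1876  0.0105] [ 0.5177 -0.037   0.0214] [ 0.4453 -0.1132  0.0156]
  mec ((0.44170230627059937, -0.11184059828519821), 0.07715654373168945)
  hullfit (np.float64(0.441325285339734), np.float64(-0.11245679910878184), np.float64(0.07569675658946276))
```

View pics/crop0.png

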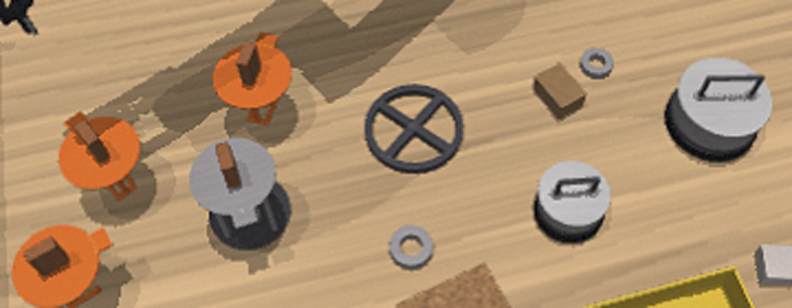

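Run:
```python
from h import *
z=np.load('scene0.npz');p,d=z['p'],z['d'];w=np.load('w0.npy')
v,u=np.mgrid[0:384,0:512];Z=w[...,2]
near=(np.hypot(w[...,0]-.526,w[...,1]+.384)<.1)
grey=(p.max(2).astype(int)-p.min(2)<25)
g=near&(Z>.175)&(Z<.195)
P=w[g];print('griptop',len(P),P.mean(0).round(4),cv2.minAreaRect(P[:,:2].astype(np.float32)))
g=near&grey&(Z>.115)&(Z<.135);P=w[g]
r=np.hypot(P[:,0]-.5225,P[:,1]+.384)
# fit circle ignoring nose: rim points by angle
a=np.degrees(np.arctan2(P[:,1]+.384,P[:,0]-.5225))
for k in range(-180,180,15):
    m=(a>=k)&(a<k+15); 
    if m.any(): print(k,m.sum(),r[m].max().round(4),Z[g][m].mean().round(4))
# pot sizes/orange
org=(p[...,2]>200)&(p[...,0]<60)&(Z>.11)
n,l,s,c=cv2.connectedComponentsWithStats(org.astype(np.uint8))
for k in range(1,n):
    if s[k,4]>80: print('orange',c[k],np.nanmedian(w[l==k],0).round(3),np.nanmin(w[l==k],0).round(3),np.nanmax(w[l==k],0).round(3))
# loop top bar
m=(np.hypot(w[...,0]-.545,w[...,1]-.335)<.08)&(Z>.118)&(Z<.14)
P=w[m];print('bar',len(P),P.mean(0),P.min(0),P.max(0),cv2.fitLine(P[:,:2].astype(np.float32),cv2.DIST_HUBER,0,.01,.01).ravel(),cv2.minAreaRect(P[:,:2].astype(np.float32)))
m=(np.hypot(w[...,0]-.545,w[...,1]-.335)<.1)&(abs(Z-.074)<.009)&(Z>.07);print('lidz',np.median(Z[m]))
m=(abs(w[...,0]-.8)<.03)&(abs(w[...,1]+.05)<.04);print('bench z',np.nanmedian(Z[m]))
```

```text
griptop 88 [ 0.5202 -0.3844  0.1835] ((0.5182958841323853, -0.3847060203552246), (0.04091961309313774, 0.018045684322714806), 5.573619365692139)
-180 5 0.0639 0.1286
-165 23 0.0621 0.1296
-150 43 0.0608 0.1291
-135 48 0.0624 0.1297
-120 44 0.0607 0.1293
-105 44 0.0587 0.1292
-90 48 0.058 0.1289
-75 41 0.0561 0.1295
-60 39 0.0539 0.1294
-45 38 0.0548 0.1292
-30 44 0.0544 0.1294
-15 59 0.0721 0.1292
0 73 0.0714 0.1293
15 46 0.0683 0.1297
30 39 0.0531 0.1295
45 41 0.0541 0.1294
60 41 0.0543 0.1293
75 40 0.0538 0.1284
90 40 0.0562 0.1295
105 41 0.058 0.1292
120 48 0.0601 0.1294
135 44 0.0593 0.1297
150 46 0.062 0.1295
165 28 0.0611 0.1293
bar 74 [0.54563961 0.33208336 0.12548196] [0.53349928 0.29116303 0.11897053] [0.55834834 0.37660444 0.13159793] [0.21590367 0.9764147  0.543784   0.3235021 ] ((0.5467141270637512, 0.3339990973472595), (0.08644048869609833, 0.010175608098506927), 75.23116302490234)
lidz 0.07723336881864562
bench z 0.003112566468904898
```

>>> carry_out([
  [0,0,-1,0,0,-0.15,85],
  [0,0,-1,0,0,-0.15,85],
  [0,0,-1,0,0,-0.15,85],
  [0,0,-1,0,0,-0.15,85],
  [0,0,-1,0,0,-0.15,85],
  [0,0,-1,0,0,-0.15,85],
  [0,0,-1,0,0,-0.15,85],
  [0,0,-1,0,0,-0.15,85],
  [0,0,-1,0,0,-0.15,85],
  [0,0,-1,0,0,-0.15,85],
], force=90)

```text
time: 0.98
ee_pos: [0.2801, -0.5585, 0.2665]
tool_rot: [1.0, -0.027, -0.0, -0.0]
force: [-0.9, 0.3, 0.2]
gripper_width: 0.0848
```

>>> carry_out([
  [0,0,-1,0,0,-0.15,85],
  [0,0,-1,0,0,-0.15,85],
  [0,0,-1,0,0,-0.15,85],
  [0,0,-1,0,0,-0.15,85],
  [0,0,-1,0,0,-0.15,85],
  [0,0,-1,0,0,-0.15,85],
  [0,0,-1,0,0,0,85],
  [0,0,-1,0,0,0,85],
  [0,0,-1,0,0,0,85],
  [0,0,-1,0,0,0,85],
])

```text
time: 1.82
ee_pos: [0.2801, -0.5584, 0.2933]
tool_rot: [0.879, 0.477, 0.0, -0.0]
force: [-0.4, 0.5, -0.1]
gripper_width: 0.0852
```

```bash
cat >> h.py <<'E'
def go(t,yaw=None,pos=None,rot=None):
    "print tool-frame total shift(mm/30 units) and turn(6deg units) to reach world t, tool x at yaw deg, tool down"
    s=sensors.get_state(); Rm=R.from_quat(s['tool_rot']); d=np.asarray(t)-s['ee_pos']
    x=Rm.as_matrix()[:,0];cy=np.degrees(np.arctan2(x[1],x[0]))
    print('now',s['ee_pos'].round(4),'yaw',cy.round(2),'t',round(s['time'],2),'w',s['gripper_width'].round(4),'q',s['joints'].round(2))
    print('shift units (turnless):',(Rm.inv().apply(d)/.03).round(3))
    if yaw is not None:
        a=np.radians(yaw);T=R.from_matrix(np.array([[np.cos(a),np.sin(a),0],[np.sin(a),-np.cos(a),0],[0,0,-1]]))
        print('turn units:',(np.degrees((Rm.inv()*T).as_rotvec())/6).round(3))
        print('shift after turn:',(T.inv().apply(d)/.03).round(3))
E
python3 -c "
from h import *
go([.518,-.385,.29],95.6)"
```

```text
Traceback (most recent call last):
  File "h.py", line 29, in go
    print('now',s['ee_pos'].round(4),'yaw',cy.round(2),'t',round(s['time'],2),'w',s['gripper_width'].round(4),'q',s['joints'].round(2))
                                                                                  ^^^^^^^^^^^^^^^^^^^^^^^^
AttributeError: 'float' object has no attribute 'round'
```

```bash
sed -i "s/s\['gripper_width'\].round(4)/round(s['gripper_width'],4)/" h.py
python3 -c "
from h import *
go([.518,-.385,.29],95.6)"
```

```text
now [ 0.2801 -0.5584  0.2933] yaw 56.93 t 1.82 w 0.0852 q [-1.12  0.35  1.56  0.    1.23 -2.12]
shift units (turnless): [9.173 3.491 0.112]
turn units: [-4.000e-03 -5.000e-03 -6.446e+00]
shift after turn: [4.98  8.457 0.11 ]
```

>>> carry_out([
  [0,0,0,0.4,0.15,0,85],
  [0,0,0,0.8,0.3,0,85],
  [0,0,0,0.9,0.34,0,85],
  [0,0,0,0.9,0.34,0,85],
  [0,0,0,0.9,0.34,0,85],
  [0,0,0,0.9,0.34,0,85],
  [0,0,0,0.9,0.34,0,85],
  [0,0,0,0.9,0.34,0,85],
  [0,0,0,0.9,0.34,0,85],
  [0,0,0,0.9,0.34,0,85],
  [0,0,0,0.5,0.2,0.1,85],
  [0,0,0,0.27,0.12,0,85],
])

```text
time: 2.82
ee_pos: [0.5205, -0.3843, 0.2898]
tool_rot: [0.88, 0.474, -0.0, -0.001]
force: [0.3, 0.3, -0.6]
gripper_width: 0.0851
```

>>> carry_out([
  [0,0,-1,0,0,0,85],
  [0,0,-1,0,0,0,85],
  [0,0,-1,0,0,0,85],
  [0,0,-1,0,0,0,85],
  [0,0,-1,0,0,0,85],
  [0,0,-1,0,0,0,85],
  [0,0,-0.45,0,0,0,85],
  [0,0,0,0,0,0,85],
])

```text
time: 3.48
ee_pos: [0.5182, -0.3869, 0.2903]
tool_rot: [0.674, 0.739, -0.0, -0.0]
force: [0.0, 0.5, -0.3]
gripper_width: 0.0846
```

Run:
```python
from h import *
go([.518,-.385,.161],95.6)
p,d,w=cloud('wrist','wrist1');np.savez('w1.npz',p=p,w=w)
Z=w[...,2]
near=np.hypot(w[...,0]-.5183,w[...,1]+.3847)<.09
g=near&(Z>.178)&(Z<.19);P=w[g]
print('grip',len(P),P.mean(0),cv2.minAreaRect(P[:,:2].astype(np.float32)))
```

```text
now [ 0.5182 -0.3869  0.2903] yaw 95.3 t 3.48 w 0.0846 q [-0.66  0.39  1.51 -0.    1.24 -2.32]
shift units (turnless): [6.300e-02 2.000e-03 4.311e+00]
turn units: [-0.007 -0.002 -0.05 ]
shift after turn: [ 6.400e-02 -1.000e-03  4.311e+00]
grip 1101 [ 0.51743026 -0.38420129  0.1825959 ] ((0.5184361338615417, -0.3842287063598633), (0.04033322632312775, 0.017902996391057968), 5.506874084472656)
```

View pics/wrist1.png

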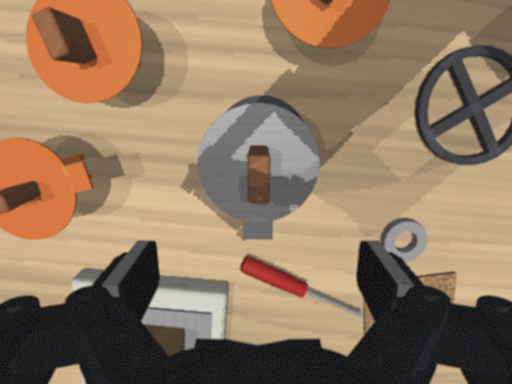

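Grip centre (0.5184, -0.3842) at yaw 5.5°, which agrees with the scene camera. The wrist picture shows the lifter at (258,175) with its nose down, clear of the orange ones. Going down to it.

>>> carry_out([
  [0,0,0,0.09,0,0.3,85],
  [0,0,0,0,0,0.5,85],
  [0,0,0,0,0,0.6,85],
  [0,0,0,0,0,0.6,85],
  [0,0,0,0,0,0.6,85],
  [0,0,0,0,0,0.6,85],
  [0,0,0,0,0,0.5,85],
  [0,0,0,0,0,0.4,85],
  [0,0,0,0,0,0.2,85],
  [0,0,0,0,0,0,85],
])

```text
time: 4.37
ee_pos: [0.5178, -0.3832, 0.1598]
tool_rot: [0.674, 0.739, -0.0, -0.001]
force: [-0.0, 0.2, 0.4]
gripper_width: 0.0854
```

>>> carry_out([
  [0,0,0,0,0,0,10],
  [0,0,0,0,0,0,10],
  [0,0,0,0,0,0,10],
  [0,0,0,0,0,0,10],
  [0,0,0,0,0,0,10],
  [0,0,0,0,0,0,10],
  [0,0,0,0,0,0,10],
  [0,0,0,0,0,0,10],
], force=90)

```text
time: 5.03
ee_pos: [0.519, -0.3842, 0.1627]
tool_rot: [0.673, 0.739, 0.0, 0.001]
force: [-1.2, 0.5, 4.9]
gripper_width: 0.0154
```

>>> carry_out([
  [0,0,0,0,0,-0.1,10],
  [0,0,0,0,0,-0.2,10],
  [0,0,0,0,0,-0.4,10],
  [0,0,0,0,0,-0.5,10],
  [0,0,0,0,0,-0.5,10],
  [0,0,0,0,0,-0.5,10],
  [0,0,0,0,0,-0.5,10],
  [0,0,0,0,0,-0.5,10],
  [0,0,0,0,0,-0.5,10],
  [0,0,0,0,0,-0.5,10],
  [0,0,0,0,0,-0.3,10],
  [0,0,0,0,0,0,10],
])

```text
time: 6.03
ee_pos: [0.5196, -0.3845, 0.2997]
tool_rot: [0.673, 0.739, 0.0, 0.002]
force: [0.1, 0.0, -1.3]
gripper_width: 0.0156
```

Run:
```python
from h import *
go([.518,-.385,.40],95.6)
print(sensors.get_state()['force'])
p,d,w=cloud('scene','scene2');np.savez('w2.npz',p=p,w=w)
cv2.imwrite('pics/crop2.png',cv2.resize(p[100:280,110:310],None,fx=3,fy=3,interpolation=cv2.INTER_CUBIC))
p,d,w=cloud('wrist','wrist2')
```

```text
now [ 0.5196 -0.3845  0.2997] yaw 95.33 t 6.03 w 0.0156 q [-0.66  0.38  1.51  0.    1.25 -2.32]
shift units (turnless): [-0.022 -0.044 -3.344]
turn units: [ 0.032  0.029 -0.045]
shift after turn: [-0.011 -0.055 -3.344]
[ 0.1356926   0.02128681 -1.30594006]
```

View pics/crop2.png

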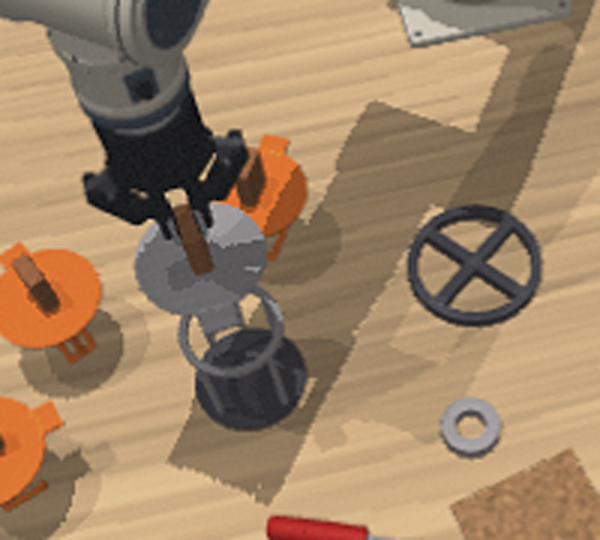

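View pics/wrist2.png

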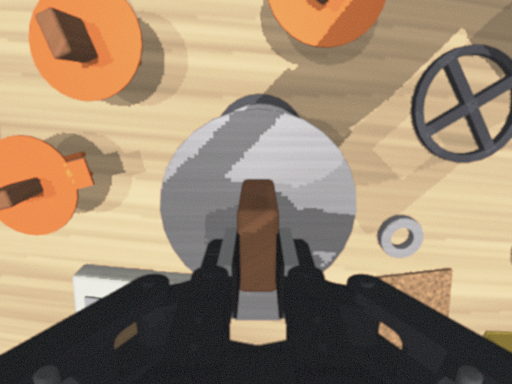

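Run:
```python
from h import *
z=np.load('w2.npz');p,w=z['p'],z['w'];Z=w[...,2]
m=(np.hypot(w[...,0]-.5184,w[...,1]+.3842)<.075)&(Z>.115)&(Z<.135)
P=w[m];print('ring',len(P),circ(P[:,:2]),cv2.minEnclosingCircle(P[:,:2].astype(np.float32)),np.median(P[:,2]))
m=(np.hypot(w[...,0]-.5184,w[...,1]+.3842)<.08)&(Z>.004)&(Z<.03);P=w[m];print('foot',len(P))
i=cams.camera_info('wrist');s=sensors.get_state();p,d=cams.grab_frame('wrist');w=pts(i,d)
T=R.from_quat(s['tool_rot'])
q=T.inv().apply((w-s['ee_pos']).reshape(-1,3)).reshape(384,512,3)
np.savez('w3.npz',p=p,q=q)
grey=(p.max(2).astype(int)-p.min(2)<30)&(p.min(2)>70)
v,u=np.mgrid[0:384,0:512]
m=grey&(q[...,2]>.02)&(q[...,2]<.05)&(v<240)&(abs(u-258)<100)
P=q[m];A=np.c_[P[:,:2],np.ones(len(P))];c=np.linalg.lstsq(A,P[:,2],rcond=None)[0];print('guard plane tool',len(P),c)
h=cv2.convexHull(P[:,:2].astype(np.float32))[:,0];print('bounds',P.min(0),P.max(0)); hh=h[h[:,1]<0.0];print(circ(hh))
m=(q[...,2]>-.03)&(q[...,2]<-.017)&(v<250)&(abs(u-258)<25)&~grey
print('griptop',m.sum(),q[m].mean(0),q[m].min(0),q[m].max(0))
```

```text
ring 232 (np.float64(0.5153329874844917), np.float64(-0.38093453447374925), np.float64(0.04815256376804207)) ((0.5142185091972351, -0.3812192380428314), 0.052687060087919235) 0.12429454889373004
foot 854
guard plane tool 18826 [-0.00238309 -0.00152443  0.03464988]
bounds [-0.05493822 -0.05837713  0.02039095] [0.05955635 0.01851351 0.0374555 ]
(np.float64(0.0024021670588973824), np.float64(-0.0012119424884577935), np.float64(0.057291618559613254))
griptop 1750 [ 0.00212846 -0.01223298 -0.02025877] [-0.00711456 -0.02118212 -0.02993406] [ 0.01145545 -0.0026127  -0.01701239]
```

Run:
```python
from h import *
for n in('scene','side'):
    p,d,w=cloud(n,n+'3');Z=w[...,2]
    near=(np.hypot(w[...,0]-.545,w[...,1]-.334)<.085)
    m=near&(Z>.072)&(Z<.083);P=w[m];print(n,'lid z',np.median(P[:,2]),circ(cv2.convexHull(P[:,:2].astype(np.float32))[:,0]),cv2.minEnclosingCircle(P[:,:2].astype(np.float32)))
    m=near&(Z>.117);P=w[m];print('bar',len(P),P.mean(0),P[:,2].max(),cv2.minAreaRect(P[:,:2].astype(np.float32)))
    m=near&(Z>.122);P=w[m];print('bar',len(P),P.mean(0),cv2.fitLine(P[:,:2].astype(np.float32),cv2.DIST_L2,0,.01,.01).ravel())
    uv=proj(n,[.545,.334,.1])[0].astype(int)
    c=p[uv[1]-40:uv[1]+40,max(0,uv[0]-40):uv[0]+40];cv2.imwrite(f'pics/lid_{n}.png',cv2.resize(c,None,fx=5,fy=5,interpolation=cv2.INTER_CUBIC))
```

```text
scene lid z 0.07715440394734707 (np.float64(0.5457254580410922), np.float64(0.33493492852851087), np.float64(0.07031957785734833)) ((0.5459098815917969, 0.33557069301605225), 0.07272667437791824)
bar 75 [0.54539028 0.33175776 0.12517098] 0.1301330029495189 ((0.5458642840385437, 0.33514660596847534), (0.08447776734828949, 0.009420642629265785), 77.36862182617188)
bar 67 [0.54545175 0.3323582  0.12579831] [0.22779317 0.9737095  0.54545176 0.3323582 ]
side lid z 0.07533743259410741 (np.float64(0.5429598072522042), np.float64(0.33056323809885035), np.float64(0.07073989010638802)) ((0.5405309796333313, 0.33055466413497925), 0.07410790771245956)
bar 25 [0.54261337 0.32620843 0.12525051] 0.1310700094028192 ((0.5422916412353516, 0.32724153995513916), (0.08116893470287323, 0.009290765970945358), 77.08424377441406)
bar 23 [0.54313167 0.3290775  0.12567905] [0.2202863  0.97543526 0.54313165 0.3290775 ]
```

View pics/lid_scene.png

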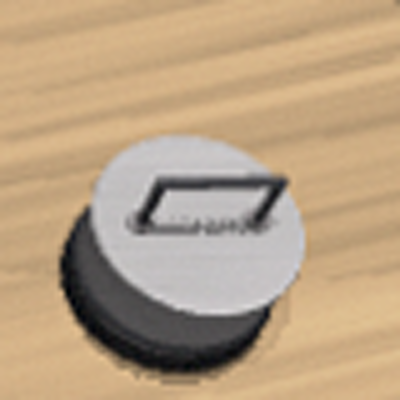

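View pics/lid_side.png

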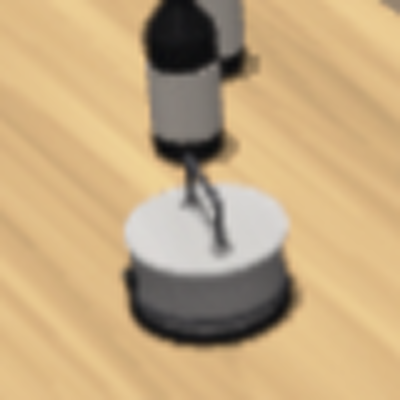

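>>> carry_out([
  [0,0,0,0,0,-0.3,10],
  [0,0,0.5,0,0,-0.4,10],
  [0,0,0.5,0,0,-0.4,10],
  [0,0,0.5,0,0,0,10],
  [0,0,0.5,0,0,0,10],
  [0,0,0.5,0,0,0,10],
  [0,0,0.5,0,0,0,10],
  [0,0,0.05,0,0,0,10],
])

```text
time: 6.95
ee_pos: [0.5186, -0.3838, 0.3297]
tool_rot: [0.783, 0.622, -0.0, -0.0]
force: [0.1, -0.1, -3.0]
gripper_width: 0.0154
```

```bash
python3 -c "
from h import *
go([.4943,.3457,.3],77)
z=np.load('w0.npy');print('bottle',z[170,490],z[185,480])"
```

```text
now [ 0.5186 -0.3838  0.3297] yaw 76.92 t 6.95 w 0.0154 q [-0.66  0.36  1.47  0.    1.31 -2.  ]
shift units (turnless): [23.502 -6.292  0.997]
turn units: [-0.004 -0.002 -0.014]
shift after turn: [23.511 -6.259  0.99 ]
bottle [0.6333712  0.55480133 0.13944154] [0.6559811  0.52817781 0.09613284]
```

>>> carry_out([
  [0,0,0,0.3,-0.08,0,10],
  [0,0,0,0.5,-0.134,0,10],
  [0,0,0,0.7,-0.187,0,10],
  [0,0,0,0.8,-0.214,0,10],
  [0,0,0,0.8,-0.214,0,10],
  [0,0,0,0.8,-0.214,0,10],
  [0,0,0,0.8,-0.214,0,10],
  [0,0,0,0.8,-0.214,0,10],
  [0,0,0,0.8,-0.214,0,10],
  [0,0,0,0.8,-0.214,0,10],
  [0,0,0,0.8,-0.214,0,10],
  [0,0,0,0.8,-0.214,0,10],
])

```text
time: 7.95
ee_pos: [0.5083, -0.1114, 0.3298]
tool_rot: [0.782, 0.623, 0.0, -0.0]
force: [1.5, 0.4, -3.2]
gripper_width: 0.016
```

>>> carry_out([
  [0,0,0,0.8,-0.214,0,10],
  [0,0,0,0.8,-0.214,0,10],
  [0,0,0,0.8,-0.214,0,10],
  [0,0,0,0.8,-0.214,0,10],
  [0,0,0,0.8,-0.214,0,10],
  [0,0,0,0.8,-0.214,0,10],
  [0,0,0,0.8,-0.214,0,10],
  [0,0,0,0.8,-0.214,0,10],
  [0,0,0,0.8,-0.214,0,10],
  [0,0,0,0.8,-0.214,0,10],
  [0,0,0,0.8,-0.214,0,10],
  [0,0,0,0.8,-0.214,0,10],
])

```text
time: 8.95
ee_pos: [0.4973, 0.1861, 0.3298]
tool_rot: [0.782, 0.623, 0.0, -0.0]
force: [0.0, 0.4, -1.7]
gripper_width: 0.0155
```

>>> carry_out([
  [0,0,0,0.8,-0.214,0,10],
  [0,0,0,0.8,-0.214,0,10],
  [0,0,0,0.8,-0.214,0,10],
  [0,0,0,0.8,-0.214,0,10],
  [0,0,0,0.7,-0.187,0,10],
  [0,0,0,0.5,-0.134,0,10],
  [0,0,0,0.4,-0.107,0,10],
  [0,0,0,0.3,-0.08,0,10],
  [0,0,0,0.1,-0.03,0,10],
  [0,0,0,0,0,0,10],
])

```text
time: 9.78
ee_pos: [0.4928, 0.3458, 0.3295]
tool_rot: [0.782, 0.623, -0.0, 0.0]
force: [0.5, -0.8, -2.9]
gripper_width: 0.0155
```

```bash
python3 -c "
from h import *
go([.4943,.3457,.2236],77)
p,d,w=cloud('scene','scene4')
cv2.imwrite('pics/crop4.png',cv2.resize(p[100:250,320:500],None,fx=3.5,fy=3.5,interpolation=cv2.INTER_CUBIC))
i=cams.camera_info('wrist');s=sensors.get_state();p,d=cams.grab_frame('wrist');w=pts(i,d);cv2.imwrite('pics/wrist4.png',p)
Z=w[...,2];near=(np.hypot(w[...,0]-.545,w[...,1]-.334)<.085)
P=w[near&(Z>.07)&(Z<.083)];print(len(P))
P=w[near&(Z>.117)&(Z<.14)];print('bar',len(P));print(P.mean(0) if len(P) else 0)
"
```

```text
now [0.4928 0.3458 0.3295] yaw 77.07 t 9.78 w 0.0155 q [ 0.59  0.29  1.57 -0.    1.28 -0.75]
shift units (turnless): [0.01  0.049 3.53 ]
turn units: [-0.001  0.003  0.012]
shift after turn: [0.009 0.049 3.53 ]
0
bar 0
0
```

View pics/crop4.png

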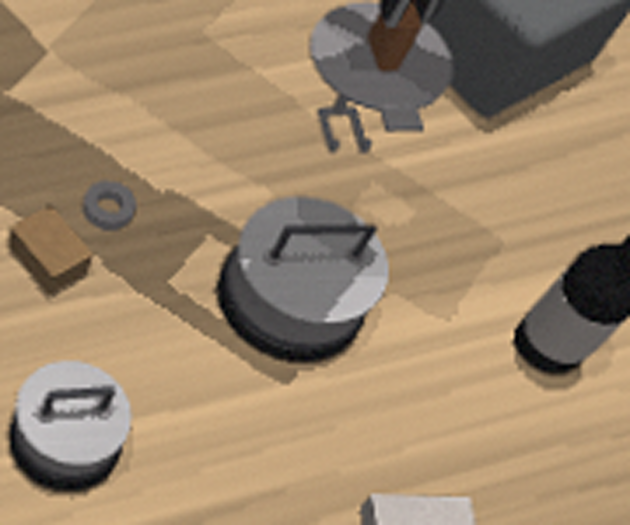

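View pics/wrist4.png

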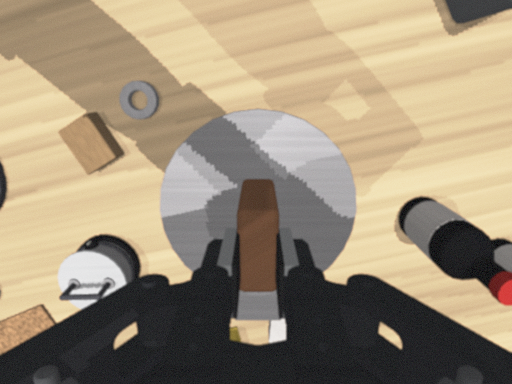

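```bash
cat >> h.py <<'E'
def lif(P,off=(0,-.0012,.0386)):
    "lifter-frame pts (mm) -> world given tool; lifter x = tool y, lifter y = tool x(flipped sign handled), z = -tool z"
    s=sensors.get_state();T=R.from_quat(s['tool_rot'])
    P=np.atleast_2d(P)/1000.
    q=np.c_[P[:,1],P[:,0],-P[:,2]]+np.array(off)
    return T.apply(q)+s['ee_pos']
def draw(name,out,box,f=4,bar=None):
    u0,v0,u1,v1=box
    p,d,w=cloud(name)
    c=cv2.resize(p[v0:v1,u0:u1],None,fx=f,fy=f,interpolation=cv2.INTER_CUBIC)
    L=[np.array([[-20,y,-94],[22,y,-94],[22,y,-82]]) for y in(-14,14)]+[np.array([[-20,0,0],[-20,0,-94]])]
    for l in L:
        q=((proj(name,lif(l))-[u0,v0])*f+f/2).astype(int)
        cv2.polylines(c,[q.reshape(-1,1,2)],False,(0,255,0),1)
    if bar is not None:
        q=((proj(name,bar)-[u0,v0])*f+f/2).astype(int);cv2.polylines(c,[q.reshape(-1,1,2)],False,(0,0,255),1)
    cv2.imwrite('pics/'+out,c);return p,d,w
a=np.radians(-13);LX=np.array([np.cos(a),np.sin(a),0]);LY=np.array([-np.sin(a),np.cos(a),0]);LC=np.array([.545,.334,.07])
BAR=np.array([LC+LY*-.035+[0,0,.052],LC+LY*.035+[0,0,.052]])
E
python3 -c "
from h import *
draw('scene','d5.png',(370,90,480,220),4.5,BAR)"
```

```text
(no output)
```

View pics/d5.png

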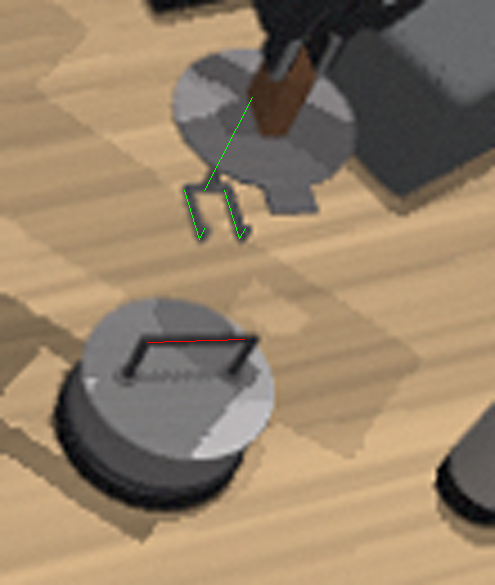

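>>> carry_out([
  [0,0,0,0,0.05,0.2,10],
  [0,0,0,0,0,0.4,10],
  [0,0,0,0,0,0.5,10],
  [0,0,0,0,0,0.5,10],
  [0,0,0,0,0,0.5,10],
  [0,0,0,0,0,0.5,10],
  [0,0,0,0,0,0.4,10],
  [0,0,0,0,0,0.3,10],
  [0,0,0,0,0,0.2,10],
  [0,0,0,0,0,0,10],
])

```text
time: 10.77
ee_pos: [0.4939, 0.3446, 0.223]
tool_rot: [0.782, 0.623, -0.001, -0.0]
force: [-0.4, -0.5, -2.6]
gripper_width: 0.0155
```

```bash
python3 -c "
from h import *
go([.545,.334,.2236],77);print(sensors.get_state()['force'])
draw('scene','d6.png',(370,90,480,220),4.5,BAR)
draw('side','d6s.png',(130,80,250,180),5,BAR)"
```

```text
now [0.4939 0.3446 0.223 ] yaw 77.02 t 10.77 w 0.0155 q [ 0.59  0.39  1.68 -0.    1.08 -0.75]
shift units (turnless): [ 0.037  1.739 -0.022]
turn units: [-0.016  0.017  0.003]
shift after turn: [ 0.037  1.739 -0.019]
[-0.4296432  -0.49589991 -2.56981959]
```

View pics/d6.png

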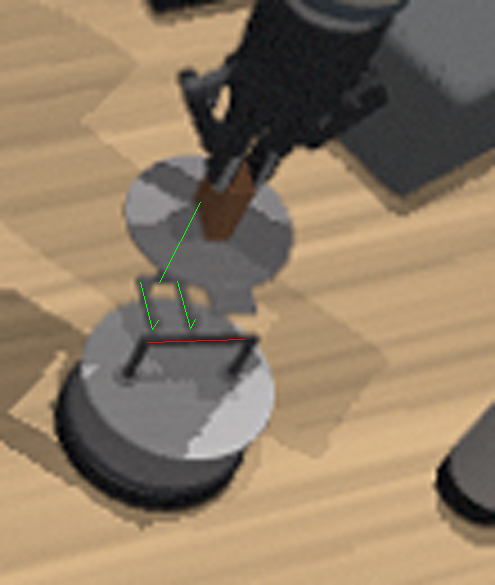

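View pics/d6s.png

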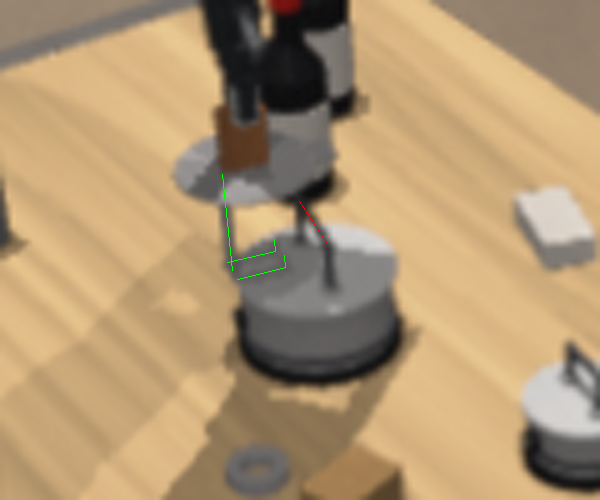

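>>> carry_out([
  [0,0,0,0.04,0.1,0,10],
  [0,0,0,0.04,0.2,0,10],
  [0,0,0,0.04,0.25,0,10],
  [0,0,0,0,0.25,0,10],
  [0,0,0,0,0.25,0,10],
  [0,0,0,0,0.25,0,10],
  [0,0,0,0,0.2,0,10],
  [0,0,0,0,0.15,0,10],
  [0,0,0,0,0.1,0,10],
  [0,0,0,0,0,0,10],
])

```text
time: 11.7
ee_pos: [0.5471, 0.3367, 0.2245]
tool_rot: [0.783, 0.623, 0.0, 0.0]
force: [-0.5, -0.5, -2.1]
gripper_width: 0.0152
```

```bash
python3 -c "
from h import *
go([.545,.334,.2236],77);print(sensors.get_state()['force'])
draw('scene','d7.png',(370,90,480,220),4.5,BAR)
draw('side','d7s.png',(130,80,250,180),5,BAR)"
```

```text
now [0.5471 0.3367 0.2245] yaw 77.0 t 11.7 w 0.0152 q [ 0.53  0.45  1.59 -0.    1.11 -0.81]
shift units (turnless): [-0.102 -0.047  0.03 ]
turn units: [0.001 0.    0.   ]
shift after turn: [-0.102 -0.047  0.03 ]
[-0.54182888 -0.54202032 -2.09253111]
```

View pics/d7.png

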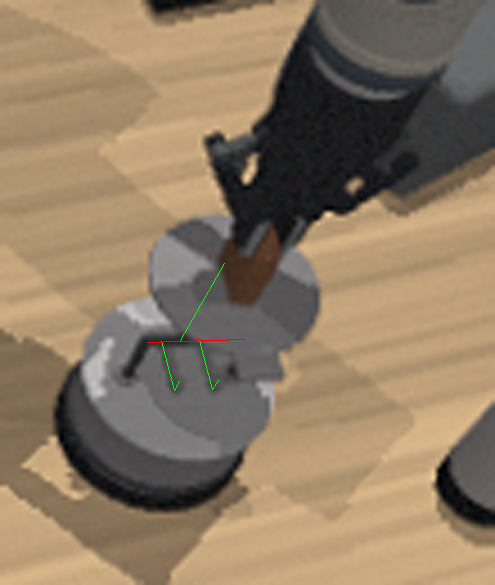

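View pics/d7s.png

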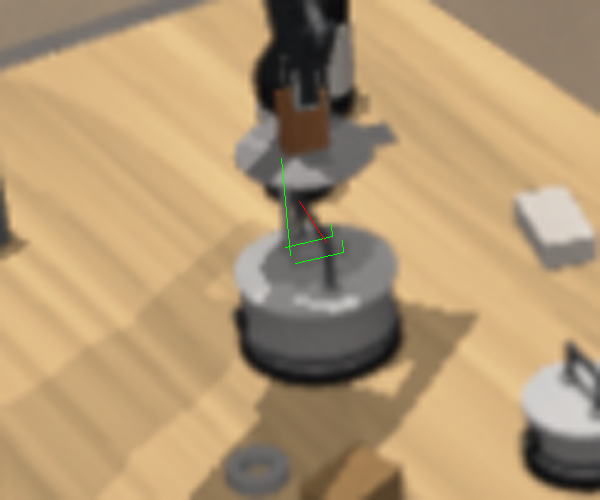

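>>> carry_out([
  [0,0,0,0,0,-0.1,10],
  [0,0,0,0,0,-0.2,10],
  [0,0,0,0,0,-0.15,10],
  [0,0,0,0,0,-0.1,10],
  [0,0,0,0,0,-0.07,10],
  [0,0,0,0,0,-0.07,10],
  [0,0,0,0,0,-0.07,10],
  [0,0,0,0,0,-0.07,10],
  [0,0,0,0,0,-0.07,10],
  [0,0,0,0,0,-0.07,10],
  [0,0,0,0,0,-0.05,10],
  [0,0,0,0,0,0,10],
])

```text
time: 12.8
ee_pos: [0.5466, 0.337, 0.2554]
tool_rot: [0.782, 0.623, 0.0, 0.0]
force: [0.1, 0.1, -5.5]
gripper_width: 0.0153
```

```bash
python3 -c "
from h import *
go([.545,.334,.2466],77);print(sensors.get_state()['force'],sensors.get_state()['ft_torque'])
draw('scene','d8.png',(370,90,480,220),4.5,BAR)
draw('side','d8s.png',(130,80,250,180),5,BAR)"
```

```text
now [0.5466 0.337  0.2554] yaw 77.03 t 12.8 w 0.0153 q [ 0.53  0.41  1.56  0.    1.17 -0.81]
shift units (turnless): [-0.108 -0.028  0.295]
turn units: [ 0.002 -0.002  0.005]
shift after turn: [-0.108 -0.028  0.295]
[ 0.13428937  0.09270217 -5.51253952] [-0.03763732 -0.02618598  0.01689463]
```

View pics/d8s.png

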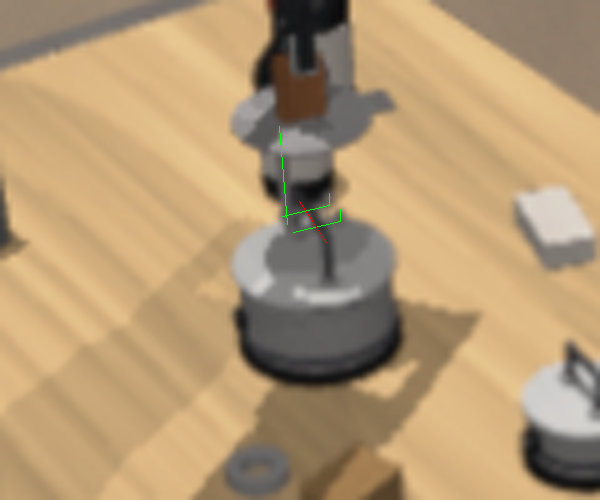

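Wrist force rose to 5.5 N, so the lid hangs and is just off the rim. Lifting on gently.

>>> carry_out([
  [0,0,0,0,0,-0.05,10],
  [0,0,0,0,0,-0.1,10],
  [0,0,0,0,0,-0.15,10],
  [0,0,0,0,0,-0.2,10],
  [0,0,0,0,0,-0.25,10],
  [0,0,0,0,0,-0.25,10],
  [0,0,0,0,0,-0.25,10],
  [0,0,0,0,0,-0.2,10],
  [0,0,0,0,0,-0.15,10],
  [0,0,0,0,0,-0.1,10],
  [0,0,0,0,0,-0.05,10],
  [0,0,0,0,0,0,10],
])

```text
time: 13.9
ee_pos: [0.5465, 0.3369, 0.308]
tool_rot: [0.782, 0.623, 0.0, 0.0]
force: [0.0, 0.6, -5.8]
gripper_width: 0.0153
```

```bash
python3 -c "
from h import *
go([.4415,-.112,.30],77);print(sensors.get_state()['force'])
draw('side','d9s.png',(130,50,250,170),5)
p,d,w=draw('scene','d9.png',(370,90,480,220),4.5);Z=w[...,2]
m=(np.hypot(w[...,0]-.546,w[...,1]-.334)<.085)&(Z>.1)&(Z<.16);m[:,:]&=True
grey=(p.max(2).astype(int)-p.min(2)<25)&(p.min(2)>80);P=w[m&grey];A=np.c_[P[:,:2]-[.546,.334],np.ones(len(P))];print('lid plane',len(P),np.linalg.lstsq(A,P[:,2],rcond=None)[0])
"
```

```text
now [0.5465 0.3369 0.308 ] yaw 77.03 t 13.9 w 0.0153 q [ 0.53  0.37  1.51 -0.    1.27 -0.81]
shift units (turnless): [-15.369  -0.053   0.263]
turn units: [ 0.002 -0.002  0.005]
shift after turn: [-15.369  -0.044   0.267]
[ 0.00762955  0.57104289 -5.82195837]
lid plane 1051 [ 5.31779496e-03 -5.95044068e-05  1.38120090e-01]
```

View pics/d9s.png

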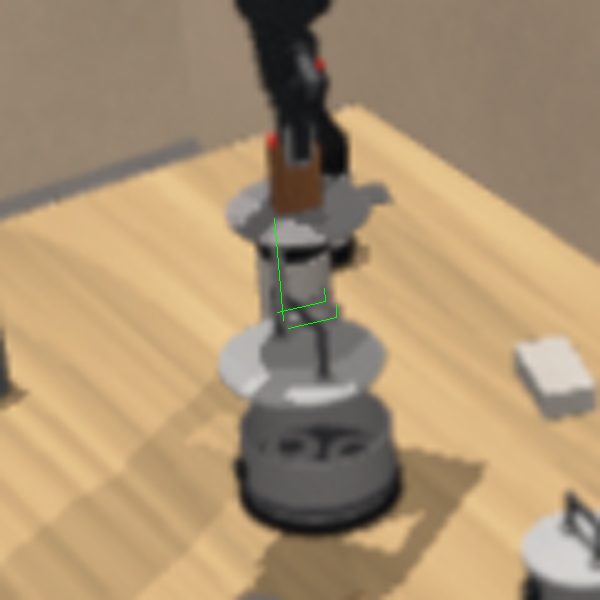

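>>> carry_out([
  [0,0,0,-0.1,0,0,10],
  [0,0,0,-0.2,0,0,10],
  [0,0,0,-0.3,0,0,10],
  [0,0,0,-0.4,0,0,10],
  [0,0,0,-0.49,0,0,10],
  [0,0,0,-0.49,0,0,10],
  [0,0,0,-0.49,0,0,10],
  [0,0,0,-0.49,0,0,10],
  [0,0,0,-0.49,0,0,10],
  [0,0,0,-0.49,0,0,10],
  [0,0,0,-0.49,0,0,10],
  [0,0,0,-0.49,0,0,10],
])

```text
time: 15.0
ee_pos: [0.513, 0.1916, 0.3078]
tool_rot: [0.782, 0.623, 0.0, 0.0]
force: [1.4, -1.0, -5.8]
gripper_width: 0.0153
```

>>> carry_out([
  [0,0,0,-0.49,0,0,10],
  [0,0,0,-0.49,0,0,10],
  [0,0,0,-0.49,0,0,10],
  [0,0,0,-0.49,0,0,10],
  [0,0,0,-0.49,0,0,10],
  [0,0,0,-0.49,0,0,10],
  [0,0,0,-0.49,0,0,10],
  [0,0,0,-0.49,0,0,10],
  [0,0,0,-0.49,0,0,10],
  [0,0,0,-0.49,0,0,10],
  [0,0,0,-0.49,0,0,10],
  [0,0,0,-0.49,0,0,10],
])

```text
time: 16.0
ee_pos: [0.4733, 0.0199, 0.3078]
tool_rot: [0.782, 0.623, 0.0, 0.0]
force: [0.1, 1.0, -6.2]
gripper_width: 0.0152
```

>>> carry_out([
  [0,0,0,-0.49,0,0,10],
  [0,0,0,-0.49,0,0,10],
  [0,0,0,-0.49,0,0,10],
  [0,0,0,-0.49,0,0,10],
  [0,0,0,-0.49,0,0,10],
  [0,0,0,-0.49,0,0,10],
  [0,0,0,-0.49,0,0,10],
  [0,0,0,-0.4,0,0,10],
  [0,0,0,-0.3,0,0,10],
  [0,0,0,-0.2,0,0,10],
  [0,0,0,-0.1,0,0,10],
  [0,0,0,0,0,0,10],
])

```text
time: 17.0
ee_pos: [0.4438, -0.1088, 0.3078]
tool_rot: [0.783, 0.622, 0.0, 0.0]
force: [0.4, 0.4, -5.8]
gripper_width: 0.0152
```

```bash
python3 -c "
from h import *
go([.443,-.109,.30],77);print(sensors.get_state()['force'])
draw('side','d10s.png',(180,120,310,240),5)
p,d,w=draw('scene','d10.png',(210,90,340,220),4.5);Z=w[...,2];np.savez('w10.npz',p=p,w=w)
m=(np.hypot(w[...,0]-.443,w[...,1]+.11)<.085)&(Z>.1)&(Z<.17)
grey=(p.max(2).astype(int)-p.min(2)<25)&(p.min(2)>80);P=w[m&grey];A=np.c_[P[:,:2]-[.443,-.11],np.ones(len(P))];print('lid plane',len(P),np.linalg.lstsq(A,P[:,2],rcond=None)[0])
"
```

```text
now [ 0.4438 -0.1088  0.3078] yaw 76.99 t 17.0 w 0.0152 q [-0.27  0.07  1.89  0.    1.18 -1.61]
shift units (turnless): [-0.014 -0.024  0.259]
turn units: [ 0.001 -0.    -0.002]
shift after turn: [-0.014 -0.024  0.259]
[ 0.35055426  0.44204166 -5.77534901]
lid plane 921 [-0.01200135  0.00379725  0.1381929 ]
```

View pics/d10.png

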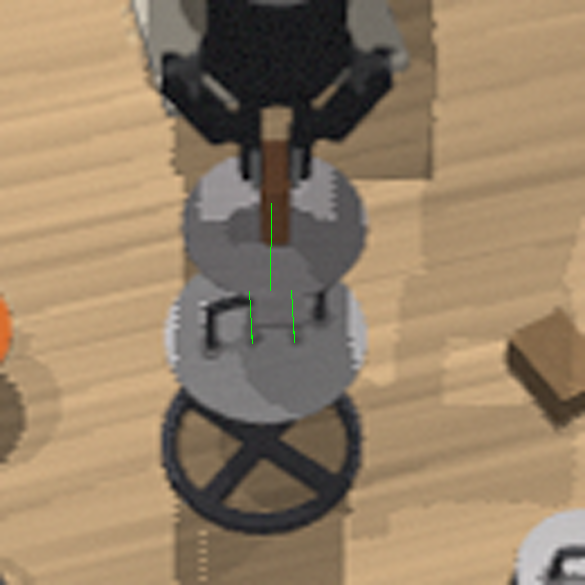

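View pics/d10s.png

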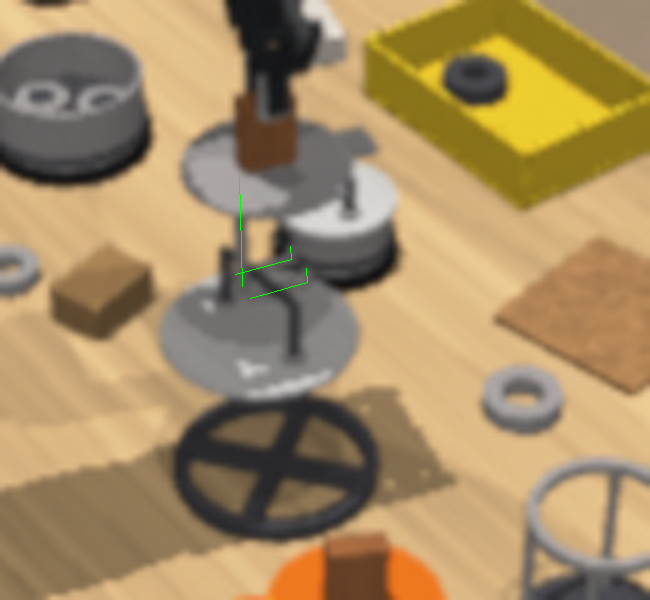

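```bash
python3 -c "
from h import *
from scipy.optimize import least_squares
def fit(P,c0,side):
    h=cv2.convexHull(P[:,:2].astype(np.float32))[:,0]
    r=least_squares(lambda c:np.hypot(h[:,0]-c[0],h[:,1]-c[1])-.0705,c0,loss='soft_l1',f_scale=.002);return r.x,len(h)
for n in('scene','side'):
    p,d,w=cloud(n);Z=w[...,2]
    m=(np.hypot(w[...,0]-.443,w[...,1]+.11)<.09)&(Z>.127)&(Z<.148)&(p.max(2).astype(int)-p.min(2)<30)&(p.min(2)>60)
    print(n,m.sum(),fit(w[m],[.443,-.11],n))
    m=(np.hypot(w[...,0]-.443,w[...,1]+.11)<.085)&(Z>.009)&(Z<.022)&(p.max(2)<110)
    P=w[m];print(' rest',m.sum(),circ(P[np.hypot(P[:,0]-.4415,P[:,1]+.112)>.06][:,:2]))
"
```

```text
scene 934 (array([ 0.43288052, -0.10741939]), 28)
 rest 516 (np.float64(0.4429763742196896), np.float64(-0.11343069757175067), np.float64(0.06908318775276495))
side 713 (array([ 0.43174086, -0.1117464 ]), 23)
 rest 505 (np.float64(0.43979416759983264), np.float64(-0.11720853856976826), np.float64(0.06934734064051415))
```

>>> carry_out([
  [0,0,0,-0.02,0.03,0.1,10],
  [0,0,0,-0.02,0.05,0.2,10],
  [0,0,0,-0.02,0.07,0.3,10],
  [0,0,0,-0.02,0.07,0.4,10],
  [0,0,0,-0.02,0.05,0.4,10],
  [0,0,0,0,0.03,0.4,10],
  [0,0,0,0,0,0.4,10],
  [0,0,0,0,0,0.4,10],
  [0,0,0,0,0,0.3,10],
  [0,0,0,0,0,0.2,10],
  [0,0,0,0,0,0.1,10],
  [0,0,0,0,0,0,10],
])

```text
time: 18.2
ee_pos: [0.4518, -0.1132, 0.211]
tool_rot: [0.782, 0.623, -0.0, -0.001]
force: [-0.4, -0.3, -5.6]
gripper_width: 0.0152
```

```bash
python3 -c "
from h import *
from scipy.optimize import least_squares
go([.45,-.114,.1916],77);print(sensors.get_state()['force'])
def fit(P,c0):
    h=cv2.convexHull(P[:,:2].astype(np.float32))[:,0]
    r=least_squares(lambda c:np.hypot(h[:,0]-c[0],h[:,1]-c[1])-.0705,c0,loss='soft_l1',f_scale=.002);return r.x,len(h)
for n,b in(('scene',(210,90,340,220)),('side',(180,140,310,260))):
    p,d,w=draw(n,'d11'+n+'.png',b,4.5);Z=w[...,2]
    m=(np.hypot(w[...,0]-.443,w[...,1]+.11)<.09)&(Z>.026)&(Z<.05)&(p.max(2).astype(int)-p.min(2)<30)&(p.min(2)>60)
    print(n,m.sum(),np.median(Z[m]),fit(w[m],[.443,-.11]),w[m].min(0),w[m].max(0))
"
```

```text
now [ 0.4518 -0.1132  0.211 ] yaw 77.04 t 18.2 w 0.0152 q [-0.27  0.2   1.98  0.    0.96 -1.62]
shift units (turnless): [-0.041 -0.051  0.647]
turn units: [-0.012 -0.001  0.006]
shift after turn: [-0.041 -0.051  0.647]
[-0.3568046  -0.30085176 -5.60364142]
scene 802 0.04138180356448529 (array([ 0.43918908, -0.11223206]), 28) [ 0.38346552 -0.18135262  0.03314395] [ 0.50914278 -0.04306372  0.04900006]
side 685 0.042219732270751154 (array([ 0.43894773, -0.1180503 ]), 30) [ 0.37047328 -0.18563198  0.03261465] [ 0.50518568 -0.04926996  0.04930747]
```

View pics/d11scene.png

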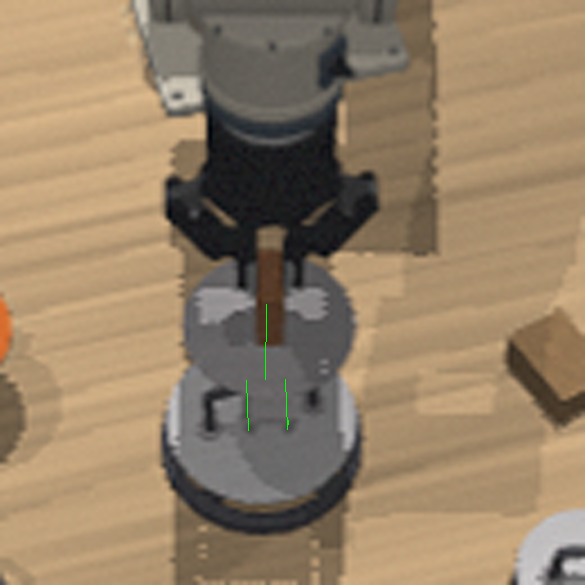

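View pics/d11side.png

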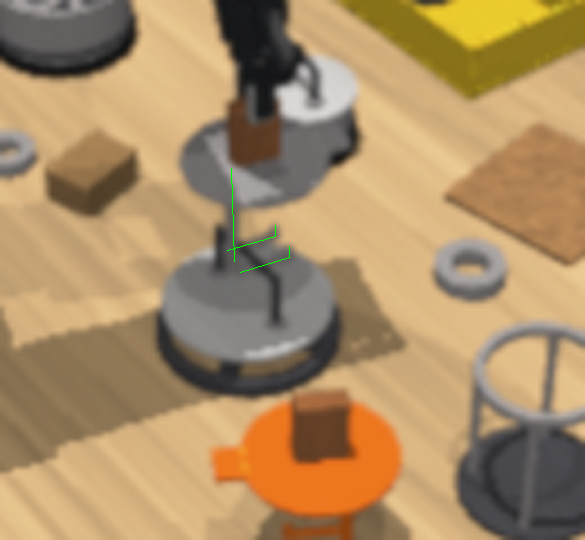

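>>> carry_out([
  [0,0,0,0,0.02,0.1,10],
  [0,0,0,0,0.03,0.15,10],
  [0,0,0,0,0.02,0.15,10],
  [0,0,0,0,0,0.1,10],
  [0,0,0,0,0,0.05,10],
  [0,0,0,0,0,0.05,10],
  [0,0,0,0,0,0.05,10],
  [0,0,0,0,0,0.05,10],
  [0,0,0,0,0,0.05,10],
  [0,0,0,0,0,0.05,10],
  [0,0,0,0,0,0.05,10],
  [0,0,0,0,0,0,10],
])

```text
time: 19.3
ee_pos: [0.4541, -0.1138, 0.1861]
tool_rot: [0.782, 0.623, 0.0, 0.0]
force: [0.3, 0.8, -2.5]
gripper_width: 0.0148
```

```bash
python3 -c "
from h import *
go([.45,-.114,.1716],77);print(sensors.get_state()['force'])
draw('side','d12.png',(180,140,310,260),4.5)
"
```

```text
now [ 0.4541 -0.1138  0.1861] yaw 77.03 t 19.3 w 0.0148 q [-0.27  0.24  2.   -0.    0.9  -1.62]
shift units (turnless): [-0.039 -0.131  0.484]
turn units: [0.001 0.    0.005]
shift after turn: [-0.039 -0.131  0.484]
[ 0.25308033  0.79029879 -2.49504282]
```

View pics/d12.png

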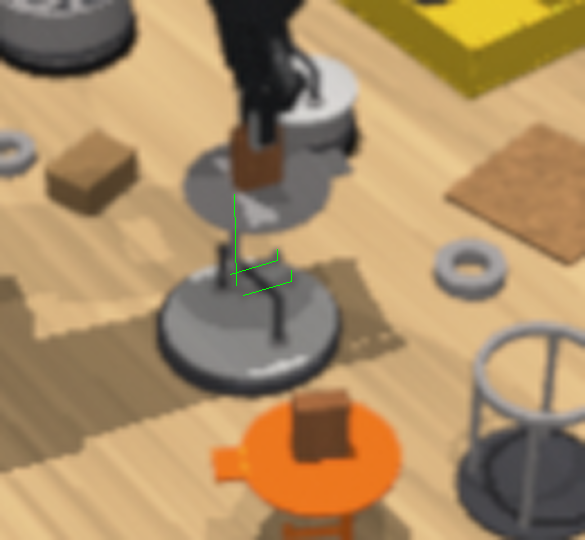

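>>> carry_out([
  [0,0,0,0,0,0.1,10],
  [0,0,0,0,0,0.15,10],
  [0,0,0,0,0,0.15,10],
  [0,0,0,0,0,0.05,10],
  [0,0,0,0,0,0,10],
  [0,0,0,0,-0.1,0,10],
  [0,0,0,0,-0.15,0,10],
  [0,0,0,0,-0.15,0,10],
  [0,0,0,0,-0.15,0,10],
  [0,0,0,0,-0.05,0,10],
  [0,0,0,0,0,0,10],
])

```text
time: 20.27
ee_pos: [0.4359, -0.1095, 0.1728]
tool_rot: [0.782, 0.623, -0.0, -0.0]
force: [-0.1, -0.1, -3.2]
gripper_width: 0.0153
```

```bash
python3 -c "
from h import *
go([.45,-.114,.1716],77);print(sensors.get_state()['force'])
draw('side','d13.png',(180,140,310,260),4.5)
"
```

```text
now [ 0.4359 -0.1095  0.1728] yaw 77.03 t 20.27 w 0.0153 q [-0.27  0.24  2.04 -0.    0.86 -1.62]
shift units (turnless): [-0.039  0.491  0.041]
turn units: [-0.001  0.     0.005]
shift after turn: [-0.039  0.491  0.041]
[-0.12447534 -0.09849942 -3.24537507]
```

View pics/d13.png

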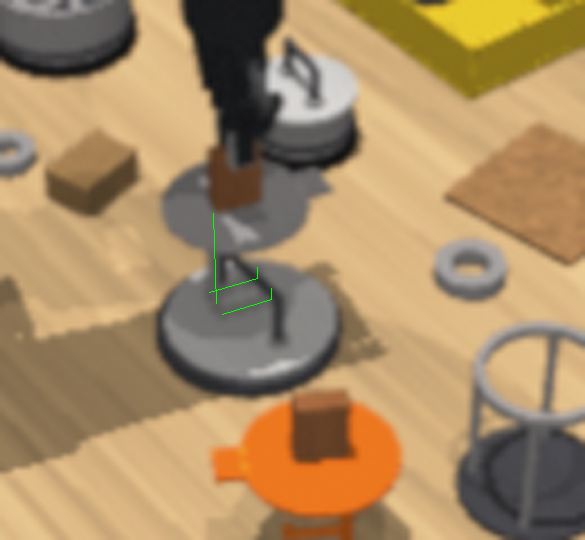

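Lid unmoved (no drag, force is just the lifter's weight). Backing out the rest of the way.

>>> carry_out([
  [0,0,0,0,-0.1,0,10],
  [0,0,0,0,-0.2,0,10],
  [0,0,0,0,-0.2,0,10],
  [0,0,0,0,-0.25,0,10],
  [0,0,0,0,-0.25,0,10],
  [0,0,0,0,-0.25,0,10],
  [0,0,0,0,-0.2,0,10],
  [0,0,0,0,-0.15,0,10],
  [0,0,0,0,0,0,10],
])

```text
time: 21.07
ee_pos: [0.3886, -0.0986, 0.1727]
tool_rot: [0.782, 0.623, -0.0, -0.0]
force: [-0.8, 0.9, -2.7]
gripper_width: 0.0152
```

```bash
python3 -c "
from h import *
go([.45,-.114,.1716],77);print(sensors.get_state()['force'])
draw('side','d14.png',(180,140,310,260),4.5)
"
```

```text
now [ 0.3886 -0.0986  0.1727] yaw 77.03 t 21.07 w 0.0152 q [-0.28  0.17  2.14  0.    0.83 -1.62]
shift units (turnless): [-0.04   2.111  0.034]
turn units: [-0.007 -0.     0.005]
shift after turn: [-0.039  2.111  0.036]
[-0.78971859  0.86670616 -2.71513278]
```

View pics/d14.png

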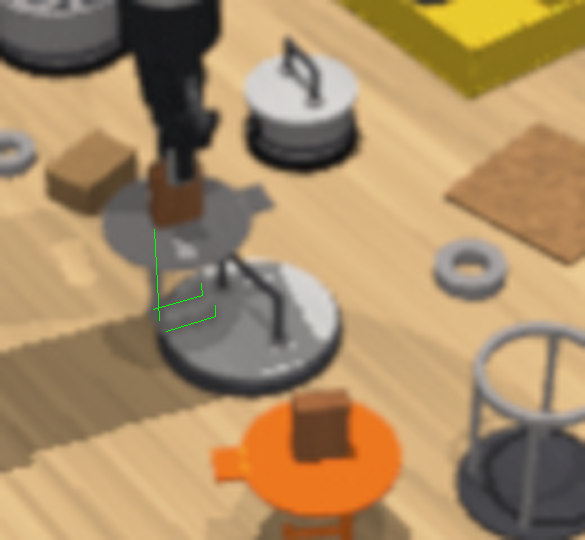

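>>> carry_out([
  [0,0,0,0,0,-0.2,10],
  [0,0,0,0,0,-0.4,10],
  [0,0,0,0,0,-0.6,10],
  [0,0,0,0,0,-0.7,10],
  [0,0,0,0,0,-0.7,10],
  [0,0,0,0,0,-0.7,10],
  [0,0,0,0,0,-0.7,10],
  [0,0,0,0,0,-0.7,10],
  [0,0,0,0,0,-0.5,10],
  [0,0,0,0,0,-0.3,10],
  [0,0,0,0,0,-0.2,10],
  [0,0,0,0,0,0,10],
])

```text
time: 22.12
ee_pos: [0.3903, -0.0991, 0.3447]
tool_rot: [0.782, 0.623, 0.001, 0.001]
force: [-0.4, -0.8, -2.9]
gripper_width: 0.0153
```

```bash
python3 -c "
from h import *
go([.5175,-.3825,.345],77)
for n in('scene','side'):
    p,d,w=cloud(n);Z=w[...,2]
    m=(np.hypot(w[...,0]-.5184,w[...,1]+.3842)<.075)&(Z>.115)&(Z<.135)&(p[...,2].astype(int)-p[...,0]<60)
    P=w[m][:,:2].astype(np.float32);print(n,len(P),circ(P),cv2.minEnclosingCircle(P))
"
```

```text
now [ 0.3903 -0.0991  0.3447] yaw 77.03 t 22.12 w 0.0153 q [-0.28 -0.07  1.94 -0.    1.27 -1.62]
shift units (turnless): [-8.255e+00  6.254e+00  1.000e-03]
turn units: [0.017 0.001 0.005]
shift after turn: [-8.251  6.258 -0.011]
scene 317 (np.float64(0.5150946956545535), np.float64(-0.3808726000617894), np.float64(0.04818508880337091)) ((0.5142885446548462, -0.38146018981933594), 0.052933741360902786)
side 250 (np.float64(0.5109627340106729), np.float64(-0.3836786709059544), np.float64(0.04793410373215023)) ((0.5091384053230286, -0.3809429705142975), 0.055610377341508865)
```

>>> carry_out([
  [0,0,0,-0.3,0.226,0,10],
  [0,0,0,-0.5,0.377,0,10],
  [0,0,0,-0.75,0.566,0,10],
  [0,0,0,-0.75,0.566,0,10],
  [0,0,0,-0.75,0.566,0,10],
  [0,0,0,-0.75,0.566,0,10],
  [0,0,0,-0.75,0.566,0,10],
  [0,0,0,-0.75,0.566,0,10],
  [0,0,0,-0.75,0.566,0,10],
  [0,0,0,-0.75,0.566,0,10],
  [0,0,0,-0.6,0.453,0,10],
  [0,0,0,-0.4,0.302,0,10],
])

```text
time: 23.22
ee_pos: [0.5095, -0.3694, 0.3416]
tool_rot: [0.783, 0.622, -0.0, -0.001]
force: [0.4, -0.4, -2.2]
gripper_width: 0.0151
```

>>> carry_out([
  [0,0,0,-0.3,0.226,0,10],
  [0,0,0,-0.15,0.11,0,10],
  [0,0,0,0,0,0,10],
  [0,0,0,0,0,0,10],
])

```text
time: 23.55
ee_pos: [0.5157, -0.3816, 0.3431]
tool_rot: [0.782, 0.623, -0.0, -0.001]
force: [0.3, -0.4, -2.6]
gripper_width: 0.0155
```

```bash
python3 -c "
from h import *
go([.5165,-.382,.163],77)
draw('scene','d15.png',(140,120,260,250),4.5)
draw('side','d15s.png',(240,120,380,250),4.3)
"
```

```text
now [ 0.5157 -0.3816  0.3431] yaw 77.03 t 23.55 w 0.0155 q [-0.66  0.34  1.47  0.    1.34 -2.  ]
shift units (turnless): [-0.011  0.035  6.002]
turn units: [-0.012 -0.008  0.005]
shift after turn: [-0.007  0.028  6.002]
```

View pics/d15.png

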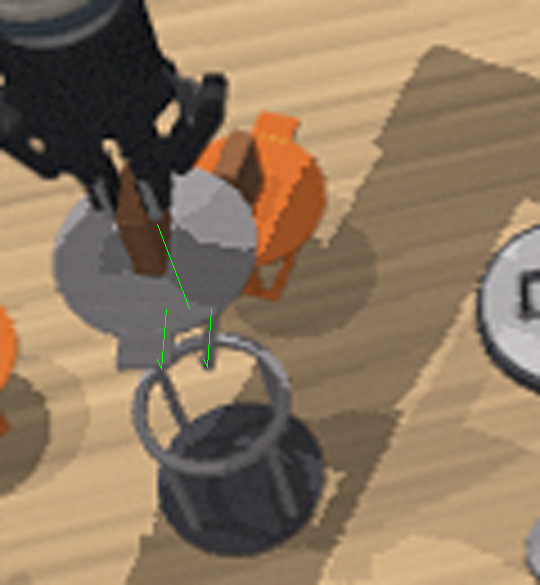

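View pics/d15s.png

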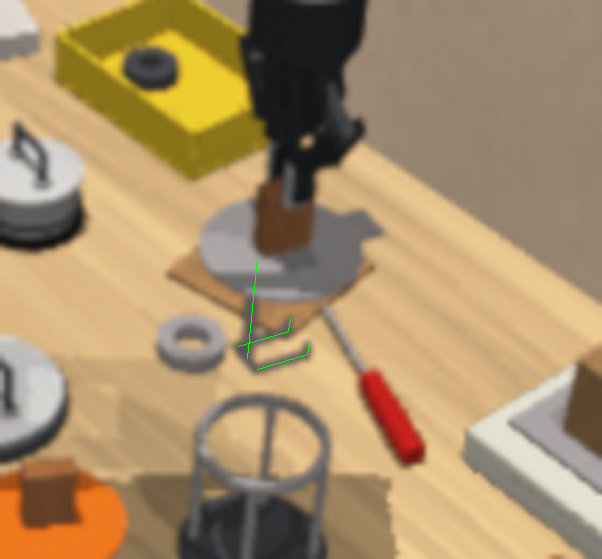

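>>> carry_out([
  [0,0,0,0,0.03,0.2,10],
  [0,0,0,0,0,0.4,10],
  [0,0,0,0,0,0.5,10],
  [0,0,0,0,0,0.5,10],
  [0,0,0,0,0,0.5,10],
  [0,0,0,0,0,0.4,10],
  [0,0,0,0,0,0.3,10],
  [0,0,0,0,0,0.2,10],
  [0,0,0,0,0,0.2,10],
  [0,0,0,0,0,0.1,10],
  [0,0,0,0,0,0,10],
])

```text
time: 24.57
ee_pos: [0.5169, -0.3821, 0.2443]
tool_rot: [0.782, 0.623, -0.0, -0.0]
force: [0.0, -1.4, -2.7]
gripper_width: 0.0153
```

```bash
python3 -c "
from h import *
go([.5165,-.382,.163],77)
draw('side','d16s.png',(240,120,380,250),4.3)
"
```

```text
now [ 0.5169 -0.3821  0.2443] yaw 77.03 t 24.57 w 0.0153 q [-0.66  0.43  1.57  0.    1.15 -2.  ]
shift units (turnless): [-0.    -0.011  2.708]
turn units: [-0.005 -0.002  0.005]
shift after turn: [ 1.000e-03 -1.300e-02  2.708e+00]
```

View pics/d16s.png

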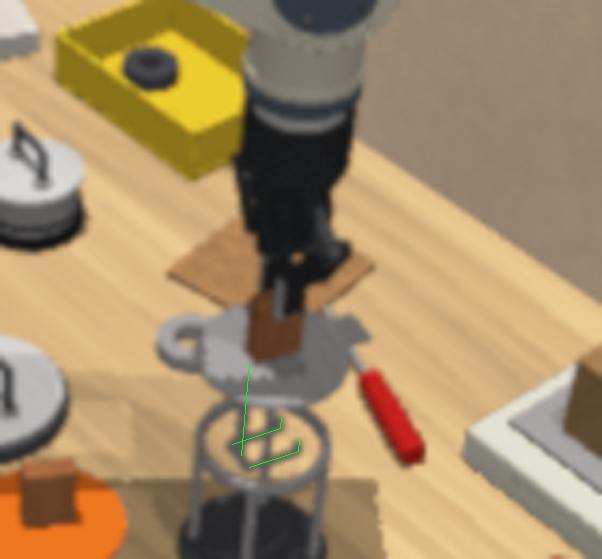

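The fork hangs inside the ring with no contact. Going on down.

>>> carry_out([
  [0,0,0,0,0,0.2,10],
  [0,0,0,0,0,0.4,10],
  [0,0,0,0,0,0.4,10],
  [0,0,0,0,0,0.4,10],
  [0,0,0,0,0,0.4,10],
  [0,0,0,0,0,0.3,10],
  [0,0,0,0,0,0.2,10],
  [0,0,0,0,0,0.1,10],
  [0,0,0,0,0,0.1,10],
  [0,0,0,0,0,0.05,10],
  [0,0,0,0,0,0.05,10],
  [0,0,0,0,0,0,10],
])

```text
time: 25.62
ee_pos: [0.5171, -0.3823, 0.1669]
tool_rot: [0.782, 0.623, 0.0, 0.0]
force: [0.3, 0.2, -2.0]
gripper_width: 0.0153
```

```bash
python3 -c "
from h import *
go([.5165,-.382,.163],77);print(sensors.get_state()['force'])"
```

```text
now [ 0.5171 -0.3823  0.1669] yaw 77.03 t 25.62 w 0.0153 q [-0.66  0.51  1.63 -0.    1.   -2.  ]
shift units (turnless): [ 0.006 -0.022  0.131]
turn units: [0.004 0.002 0.005]
shift after turn: [ 0.006 -0.022  0.131]
[ 0.33853933  0.20526614 -1.96076631]
```

>>> carry_out([
  [0,0,0,0,0,0.04,10],
  [0,0,0,0,0,0.04,10],
  [0,0,0,0,0,0.04,10],
  [0,0,0,0,0,0,10],
])

```text
time: 25.95
ee_pos: [0.5169, -0.3821, 0.163]
tool_rot: [0.782, 0.623, -0.0, -0.0]
force: [0.0, 0.3, -2.7]
gripper_width: 0.0155
```

Not yet in contact. Finer steps down.

>>> carry_out([
  [0,0,0,0,0,0.03,10],
  [0,0,0,0,0,0.03,10],
  [0,0,0,0,0,0,10],
])

```text
time: 26.2
ee_pos: [0.517, -0.3822, 0.1626]
tool_rot: [0.782, 0.623, 0.0, 0.0]
force: [-3.0, 3.5, 7.2]
gripper_width: 0.015
```

```bash
python3 -c "
from h import *
print(sensors.get_state()['force'])
i=cams.camera_info('wrist');p,d=cams.grab_frame('wrist');w=pts(i,d);Z=w[...,2];cv2.imwrite('pics/wr17.png',p)
g=(p.max(2).astype(int)-p.min(2)<30)&(p.min(2)>70)&(np.hypot(w[...,0]-.5165,w[...,1]+.382)<.06)&(Z>.11)
print('guard top z',np.median(Z[g]))
draw('side','d17s.png',(240,120,380,250),4.3)"
```

```text
[-2.96321581  3.48458668  7.24525431]
guard top z 0.1280262545134726
```

View pics/d17s.png

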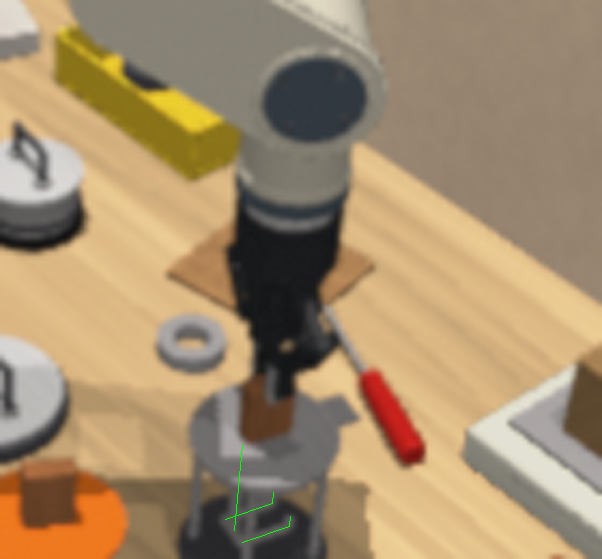

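Seated with the force reversed. Opening the fingers, then straight up.

>>> carry_out([
  [0,0,0,0,0,0,22],
  [0,0,0,0,0,0,30],
  [0,0,0,0,0,0,45],
  [0,0,0,0,0,0,60],
  [0,0,0,0,0,0,75],
  [0,0,0,0,0,0,80],
  [0,0,0,0,0,0,80],
  [0,0,0,0,0,0,80],
], force=40)

```text
time: 26.97
ee_pos: [0.517, -0.3822, 0.1613]
tool_rot: [0.782, 0.623, -0.0, -0.0]
force: [0.7, 0.4, 0.8]
gripper_width: 0.0801
```

>>> carry_out([
  [0,0,0,0,0,-0.1,80],
  [0,0,0,0,0,-0.3,80],
  [0,0,0,0,0,-0.5,80],
  [0,0,0,0,0,-0.7,80],
  [0,0,0,0,0,-0.7,80],
  [0,0,0,0,0,-0.7,80],
  [0,0,0,0,0,-0.7,80],
  [0,0,0,0,0,-0.7,80],
  [0,0,0,0,0,-0.5,80],
  [0,0,0,0,0,-0.3,80],
  [0,0,0,0,0,0,80],
  [0,0,0,0,0,0,80],
])

```text
time: 27.97
ee_pos: [0.517, -0.3822, 0.3176]
tool_rot: [0.782, 0.623, 0.0, 0.0]
force: [-0.4, 0.7, -0.1]
gripper_width: 0.0805
```

```bash
python3 -c "
from h import *
go([.5165,-.382,.163],77);print(sensors.get_state()['force'])
i=cams.camera_info('wrist');p,d=cams.grab_frame('wrist');w=pts(i,d);Z=w[...,2];cv2.imwrite('pics/wr18.png',p)
near=np.hypot(w[...,0]-.5165,w[...,1]+.382)<.065
P=w[near&(Z>.115)&(Z<.14)];A=np.c_[P[:,:2],np.ones(len(P))];print('guard plane',np.linalg.lstsq(A,P[:,2],rcond=None)[0][:2],np.median(P[:,2]))
P=w[near&(Z>.178)&(Z<.19)];print('grip',cv2.minAreaRect(P[:,:2].astype(np.float32)))
for n in('scene','side'):
    p,d,w=cloud(n,n+'18');Z=w[...,2]
    m=(np.hypot(w[...,0]-.443,w[...,1]+.112)<.085)&(Z>.017)&(Z<.028)&(p.min(2)>120)&(p.max(2).astype(int)-p.min(2)<30)
    P=w[m];h=cv2.convexHull(P[:,:2].astype(np.float32))[:,0];A=np.c_[P[:,:2],np.ones(len(P))]
    print(n,'lid',circ(h),np.median(P[:,2]),np.linalg.lstsq(A,P[:,2],rcond=None)[0][:2])
"
```

```text
now [ 0.517  -0.3822  0.3176] yaw 77.03 t 27.97 w 0.0805 q [-0.66  0.36  1.49 -0.    1.28 -2.  ]
shift units (turnless): [ 4.000e-03 -1.900e-02  5.152e+00]
turn units: [0.005 0.003 0.005]
shift after turn: [ 2.000e-03 -1.600e-02  5.152e+00]
[-0.44631485  0.65958777 -0.072166  ]
guard plane [0.00087683 0.00161595] 0.12795927458971895
grip ((0.5161487460136414, -0.37946373224258423), (0.01684202067553997, 0.039864037185907364), 77.40873718261719)
scene lid (np.float64(0.4419757915509988), np.float64(-0.11432859906568207), np.float64(0.06963792054635155)) 0.021898193394034537 [ 0.00096161 -0.00091181]
side lid (np.float64(0.44083038714147965), np.float64(-0.11665829502045491), np.float64(0.06933243567628124)) 0.021979452114593845 [0.00355412 0.00026768]
```

View pics/side18.png

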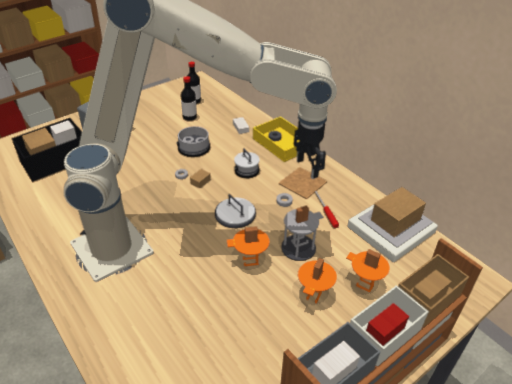

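View pics/wr18.png

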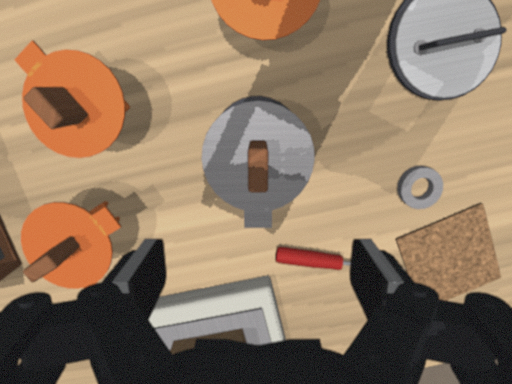

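The pictures show the lifter hanging level in its ring (wrist view, 258,160) and the lid lying flat on the rest (side view, 236,212). The gripper is clear of everything, so I hand in.

```bash
python3 -c "
from bench import order
print(order.close_job())"
```

```text
the job is handed in; nothing more can be done
None
```

The lid is on the rest and the grey lifter is back in its ring stand. I handed the job in at about 28 s of the 64 s allowed; it reports no verdict.

**What I did:** I took the lifter out of its ring stand, slid the fork under the larger pot's loop and lifted the lid level. Its underside was about 55–60 mm above the rim and its measured slope under 0.015 rad. I carried it to the rest, set it down slowly, backed the fork out, hung the lifter up again and let go.

**Last checks:**

| Check | Measured | Limit |
|---|---|---|
| Lid centre from rest centre | 1–2 mm (scene and side cameras) | 25 mm |
| Lid slope | under 0.004 rad | 0.1 rad |
| Lid top height | 22 mm, against 21 mm expected | ±5 mm |
| Lifter from ring centre | about 2 mm | 25 mm |
| Lifter tilt | 0.002 rad | 0.12 rad |
| Guard top height | 128 mm, against 129 mm expected | ±7 mm |

The gripper was open, about 110 mm above the lifter's grip, and touching nothing.

**Disagreements:**
- The side camera read about 3 mm lower in x than the scene camera. I compared positions within one camera where I could.
- While the lid hung, it sat about 10 mm behind where I had worked it out to be, so I shifted it before setting it down.
- Pressing the guard onto the ring briefly gave about 7 N.

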